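# Press a pine blank level into the vacuum jig and half-open its valve

## Task

Get the pine blank clamped for routing: take the standing offcut out of the jig's pocket and leave it in the scrap tray, then slide the blank off the loading deck over the pocket and press it down past the spring jaws until it sits level on the pocket floor. After that, turn the vacuum valve's lever to half open, midway between across the pipe and in line with it, and leave all the other things on the bench where they are.

Things in the scene. Friction and masses are not known exactly. Their poses are not given: they have to be found in the camera images.
- jig: Fixed grey vacuum jig 155 (x) x 312 (y) mm, origin on the bench under its middle, yaw up to 15 degrees. Own frame, mm: loading deck, top z 45, x -85..52, y -13..150; pocket x -52..52, y -147..-13, floor z 14, walls to z 45. Two aluminium fences rise to z 57: along the whole +x side (inner face x 52, 18 thick) and across the -y end (inner face y -147, 15 thick). Other sides open above z 45.
- pocket (a point): Centre of the pocket floor, in the jig at (0, -80, 14) mm; axes as the jig's. The pocket is 104 (x) x 134 (y) mm and 31 deep below the deck; its +x and -x walls each hold a spring jaw. Its -x rim is a strip 33 mm wide level with the deck.
- jaw (a point): Middle of the nose tip of the -x spring jaw, in the jig at (-45, -80, 33) mm with the jaw out (fixed to the jaw; the +x one mirrors it). Jaws: steel wedges 100 mm long in y, 7 proud of the wall, faces 60 degrees from level, top just under deck level. A board slid over rides on them a few mm below the deck; about 10 to 20 N in all presses it past them and they snap over its top edge.
- blank: Flat pine board 100 (x) x 130 (y) x 15 (z) mm, about 0.12 kg; origin at the centre of its underside. It starts lying loose on the jig's loading deck, askew by up to 17 degrees from the jig. Wood slides on the jig with friction about 0.6. It fits the pocket with 4 mm play each way; seated, its underside is on the pocket floor and its top 16 mm below the deck.
- offcut: Pine offcut 60 (x) x 35 (y) x 70 (z) mm, about 0.08 kg, standing in the pocket at any yaw; origin at the centre of its underside. Its top stands 39 mm above the deck, 27 above the fences.
- tray: Fixed grey open scrap tray 170 (x) x 130 (y) x 45 (z) mm, walls and floor 5 mm; origin at the centre of its underside. It stands left or right of the jig, changing places with the manifold.
- manifold: Fixed vacuum manifold: grey base block 80 (x) x 110 (y) x 36 mm, a 26 mm steel pipe 150 long along its own y at height 52, a brass ball valve in its middle, 36 x 44 mm, reaching up to a stem under the lever. Origin at the centre of its underside.
- valve (a joint): Angle of the valve lever in rad. 0: closed, lever points along the manifold's -x, across the pipe; 1.571: fully open, lever points along the manifold's +y, in line with the pipe. It opens clockwise seen from above about the upright stem and stays where it is left (friction 0.15 N m). Starts between 0 and 0.35. Half open is 0.785.
- lever_pivot (a point): Point on the lever's turning axis, 97 mm above the bench, level with the lever's top face.
- lever_end (a point): Point at the lever's free end, 115 mm from the pivot, level with its top face. The lever is a flat steel bar 125 long, 20 wide and 12 thick, 85 to 97 mm above the bench, free on both sides and beneath outside the base block.
- hammer: Bystander: hammer, wooden handle, 280 mm long, lying on the bench.
- file: Bystander: file with a dark wooden handle, 285 mm long, 26 high, lying on the bench.
- glue: Bystander: standing glue bottle, 60 mm across, 150 high, beyond the jig.
- tree: Bystander: finished pine fir tree, 128 mm high on a 90 x 140 mm base board.
- block_a: Bystander: pine block 75 x 40 x 45 mm on the bench.
- block_b: Bystander: pine block 90 x 45 x 30 mm on the bench.
- jar: Bystander: steel pot with pencils, 72 mm across, up to 165 high.
- spare: Bystander: spare pine board 180 x 90 x 18 mm on the bench, too long for the pocket.
There are look-alikes about, which are no part of the job. Of the things that look like the tray, the larger one is meant. Leave any pink look-alike of the blank alone.

How it is judged:
By the outcome, as a careful person would: the job done as asked, in the order asked, and still so for the second after the job is handed in, with the robot touching nothing.
It also fails if it takes over 69 s, if anything falls off the work surface, if the arm or the gripper's body presses on something with over 40 N, if the wrist force passes 120 N, or if a joint passes its speed limit or range.

## Robot

A 7-joint arm with a two-finger parallel gripper is mounted at the origin on the work surface. World frame = base frame: x ahead of the robot, y to its left, z up, the work surface at z = 0. Lengths are in m, angles in rad, forces in N, time in s.
With the tool pointing down it reaches from about 0.425 to 0.875 m from the base axis. Payload 4.7 kg.
Tool frame: the origin (TCP) lies on the centre line of the jaws, within the pads' length; the fingertips stand 17 mm ahead of it and the grasp point (between the pads) lies 2 mm behind it; z points along the fingers, y is the line along which they close (so a half turn about z gives the same grasp; the last joint's range is limited). The gripper opens to 87 mm and grips with 3 to 60 N. Pads are 19 mm wide; open, the fingers measure 117 mm over their backs; the gripper's body (75 mm by 190 mm) begins 51 mm behind the grasp point.
Start: joints at [1.138, 0.321, -0.07, 1.45, 0.023, 1.371, -0.057], TCP at [0.281, -0.586, 0.24] pointing down, gripper open.
Joint ranges: [-2.86, 2.86], [-0.3, 2.09], [-1.38, 1.24], [0.06, 2.45], [-1.56, 4.7], [0.09, 2.05], [-2.69, 2.69]. Speed limits (rad/s): [2.57, 2.57, 3.14, 3.14, 3.14, 3.14, 3.14].

## Interface

Orientations are given as a unit quaternion [x, y, z, w].
In Python, from plant import robot gives the robot as it stands.
- The arm moves only by the tool arm_command, never from a script. Its argument "motion" is a list of rows, each an object of numbers: "hand": the finger opening in m, from 0 to 0.087; "x", "y", "z": the shift along the tool's x, y, z in m; "rx", "ry", "rz": the turn, a rotation vector about the tool's x, y, z in degrees. In form: [{"hand": .., "x": .., "y": .., "z": .., "rx": .., "ry": .., "rz": ..}, ...]. A call has 1 to 8 rows; each row is the pose to reach, as a shift and turn from the pose commanded when the call began, along the tool's axes at that moment; what a row does not reach only later rows make up. A row lasts 1/10 s, in which the tool goes at most 50 mm and 8.59 degrees, less where a joint would pass 70% of its speed; a pose out of reach is approached as far as the arm can. A call with a gripper value outside its range is refused whole. The fingers move at their own pace and stop on an object; the grip force is fixed at half the most. Time passes only in rows, so rows that repeat a pose let the fingers close. It gives the time, the measured TCP pose, the force, the opening and the grip force at its end, in the units of the state.
- robot.get_obs(): the state, without advancing time (a new reading comes with each control period).
- robot.grab_frame(name): name is "side" or "top"; returns a dict with "img" (400x640x3 uint8, red, green, blue), "mtx" (3x3 intrinsics, pixels), "R" (3x3) and "t" (3): a world point X has camera coordinates R X + t. Camera axes: x right, y down, z forward; pixel columns grow to the right and rows downward; lengths in m; the calibration is good to about 2 mm. A picture is of the moment at which its call begins. There is no depth.
- robot.finish_job(): hands the job in; it is judged then, once.
The state is a dict: "time": time; "joint_positions": joint angles; "qvel": joint speeds; "joint_efforts": joint torques, N m; "eef_pos": TCP position; "tool_rot": TCP orientation; "contact_force": force on the tool from outside, world axes, zero at the start; "ft_torque": the same for the moment, N m; "grip_width": finger opening in m; "grip_force": force on a finger pad.
Only numpy, scipy, OpenCV 4.12 (cv2) and the standard library are available. Lean on these libraries where they do the work, as an engineer would, in place of code of your own. Each camera call takes 0.05 s, during which the arm holds its last target. There are 200 camera calls.

## Working session

There is one attempt and no reset: what is moved stays moved. The work goes in short steps, Python scripts to look and compute and a tool call to move; the robot and the scene stay as the last step left them, time stands still between calls to the robot, and variables do not carry over. Pictures are saved under pics/ and viewed, at most 10 in all, crops included, and the job is handed in when it is done.

Besides the shell and the picture viewer there is one more tool, called after "Call:" as a command line: name --argument value ..., lists and objects as JSON in quotes. arm_command: Moves the arm, as the interface text tells. Its arguments: {"type":"object","properties":{"motion":{"type":"array"}},"required":["motion"]}

```bash
mkdir -p pics; ls
python3 - <<'E'
from plant import robot
import cv2,pickle
d={}
for n in("side","top"):
    f=robot.grab_frame(n);d[n]=f;cv2.imwrite(f"pics/{n}0.png",f["img"][:,:,::-1])
    print(n,f["mtx"].round(1).tolist(),f["R"].round(3).tolist(),f["t"].round(3).tolist())
pickle.dump(d,open("f0.pkl","wb"))
o=robot.get_obs();print(o["time"],o["eef_pos"],o["tool_rot"])
E
```

```text
pics
side [[430.0, 0.0, 318.2], [0.0, 430.0, 198.0], [0.0, 0.0, 1.0]] [[-0.994, -0.107, -0.004], [-0.07, 0.68, -0.73], [0.081, -0.725, -0.683]] [0.526, 0.149, 1.372]
top [[468.8, 0.0, 325.0], [0.0, 468.8, 205.4], [0.0, 0.0, 1.0]] [[-0.014, -1.0, 0.008], [-0.997, 0.013, -0.073], [0.073, -0.009, -0.997]] [-0.08, 0.542, 1.725]
0.1 [ 0.28059335 -0.58579739  0.2385499 ] [ 9.75144474e-01  2.21568249e-01 -2.46940386e-04 -8.39115595e-04]
```

View pics/top0.png

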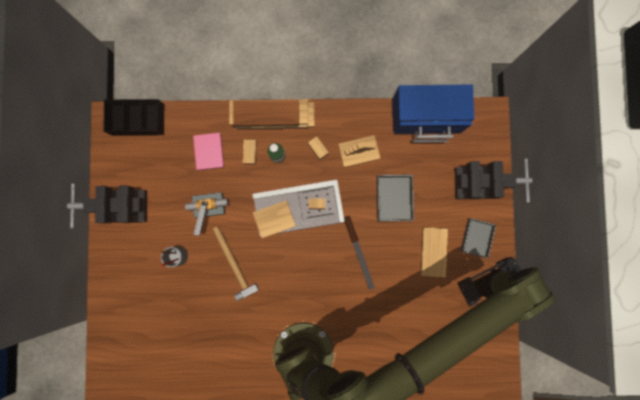

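View pics/side0.png

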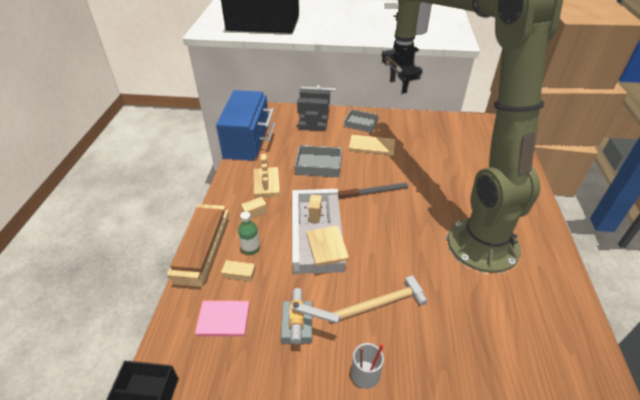

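The top view shows the jig at about (300,207) with the blank at (274,219) and the offcut at (317,203). Two trays are candidates: a large one at (395,198) and a small one at (478,238). The large one right of the jig is meant. The valve is at (207,205). The pink board at (208,151) is the look-alike to leave alone. I'll confirm with one enlarged composite crop.

```bash
cat > h.py <<'E'
import numpy as np,cv2,pickle
def ray(f,uv,z):
    uv=np.atleast_2d(np.array(uv,float));M=f["mtx"];R=f["R"];t=f["t"]
    d=np.c_[(uv-M[:2,2])/[M[0,0],M[1,1]],np.ones(len(uv))]@R
    c=-R.T@t; s=(z-c[2])/d[:,2]
    return c+d*s[:,None]
def proj(f,X):
    p=(np.atleast_2d(X)@f["R"].T+f["t"])@f["mtx"].T
    return p[:,:2]/p[:,2:]
E
python3 - <<'E'
import cv2,numpy as np,pickle
d=pickle.load(open("f0.pkl","rb"))
t=d["top"]["img"][:,:,::-1];s=d["side"]["img"][:,:,::-1]
r=lambda a,w,h:cv2.resize(a,(w,h),interpolation=cv2.INTER_CUBIC)
A=r(t[165:255,180:300],400,300);B=r(t[165:255,240:360],400,300)
C=r(s[180:285,270:410],400,300);D=r(s[280:355,260:360],400,300)
cv2.imwrite("pics/c1.png",np.vstack([np.hstack([A,B]),np.hstack([C,D])]))
cv2.imwrite("pics/c2.png",r(t[160:270,365:505],700,550))
E
```

```text
(no output)
```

View pics/c1.png

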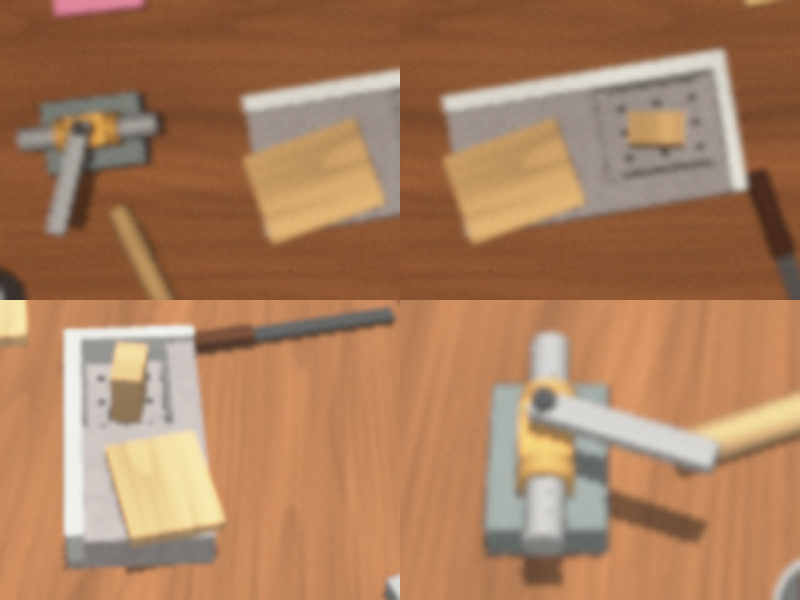

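View pics/c2.png

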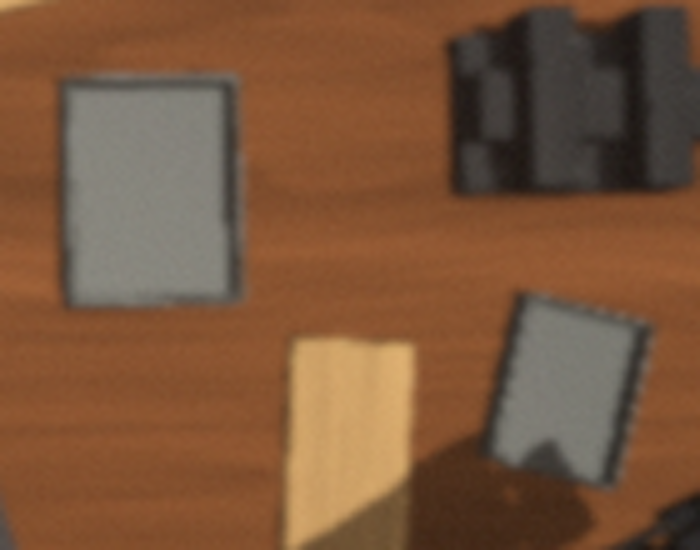

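The larger tray is at (395,198), clearly bigger than the small one at (478,238). The offcut's top is at about (317,203) and the blank at (274,219), overhanging the jig's open -x side. The lever runs from the pivot at about (204,204) to its end at (197,233). Next I'll measure with masks.

```bash
cat >> h.py <<'E'
def blob(f,win,lo,hi,up=4,near=None):
    x0,y0,x1,y1=win;a=cv2.resize(f["img"][y0:y1,x0:x1],None,fx=up,fy=up,interpolation=cv2.INTER_CUBIC)
    m=cv2.inRange(cv2.cvtColor(a,cv2.COLOR_RGB2HSV),lo,hi)
    m=cv2.morphologyEx(m,cv2.MORPH_OPEN,np.ones((3,3)))
    cs=cv2.findContours(m,cv2.RETR_EXTERNAL,cv2.CHAIN_APPROX_NONE)[0]
    c=max(cs,key=cv2.contourArea)[:,0].astype(np.float32)
    return (c+.5)/up-.5+np.array([x0,y0],np.float32)
def rect(P): # min-area rect of world xy (mm)
    r=cv2.minAreaRect((P[:,:2]*1000).astype(np.float32)); return [np.round(v,1) for v in r]
E
python3 - <<'E'
from h import *
d=pickle.load(open("f0.pkl","rb"));T=d["top"];S=d["side"]
hsv=lambda f,u,v:cv2.cvtColor(f["img"][v:v+1,u:u+1],cv2.COLOR_RGB2HSV)[0,0]
for n,u,v in[("blank",274,219),("deck",300,212),("off",317,203),("fence",300,187),("bench",300,150),("tray",395,198),("lever",200,222),("pipe",220,203),("base",210,213)]:print(n,hsv(T,u,v))
for n,u,v in[("blank",327,245),("offtop",315,200),("fence",298,230),("lever",318,312),("bench",360,250),("base",290,330)]:print("s",n,hsv(S,u,v))
for lo in (90,130):
  b=blob(T,(245,192,300,245),(8,lo,130),(30,255,255));print("blankT",rect(ray(T,b,.060)))
  b=blob(S,(295,220,360,280),(8,60,130),(30,255,255));print("blankS",rect(ray(S,b,.060)))
  o=blob(T,(305,192,330,215),(8,lo-20,130),(30,255,255));print("offT",rect(ray(T,o,.084)))
f=blob(T,(245,172,352,245),(0,0,175),(180,40,255));print("fence",rect(ray(T,f,.057)))
t=blob(T,(370,165,420,230),(0,0,60),(180,90,255));print("tray",rect(ray(T,t,.045)))
t=blob(T,(180,185,235,240),(0,0,80),(180,80,255));print("manif",len(t),rect(ray(T,t,.09)))
E
```

```text
blank [ 17 126 200]
deck [ 11  27 151]
off [ 17 124 207]
fence [ 18  17 221]
bench [ 11 163 138]
tray [ 24  19 135]
lever [ 16  17 165]
pipe [ 16  18 158]
base [ 41  16 126]
s blank [ 21  92 238]
s offtop [ 23  85 243]
s fence [ 21   8 223]
s lever [ 23   5 215]
s bench [ 12 138 196]
s base [ 64  11 166]
blankT [array([477.7, 106.3]), array([198.1, 159.3]), np.float64(89.9)]
blankS [array([484.8, 113.9]), array([183.2, 244.7]), np.float64(2.2)]
offT [array([544.8, -54.8]), array([64.6, 41.4]), np.float64(89.2)]
blankT [array([473.6, 106.5]), array([199.5, 148.5]), np.float64(89.2)]
blankS [array([484.8, 113.9]), array([183.2, 244.7]), np.float64(2.2)]
offT [array([543.5, -54.4]), array([56.5, 33.3]), np.float64(89.3)]
fence [array([532.2,  10.9]), array([154.5, 310.2]), np.float64(9.0)]
tray [array([ 564.8, -344.9]), array([133., 172.]), np.float64(89.5)]
manif 883 [array([530.5, 347.7]), array([120. , 168.4]), np.float64(40.7)]
```

Run:
```python
from h import *
d=pickle.load(open("f0.pkl","rb"));T=d["top"];S=d["side"]
c=np.array([532.2,10.9]);a=np.radians(9.0);R=np.array([[np.cos(a),-np.sin(a)],[np.sin(a),np.cos(a)]])
J=c-R@[-7.5,-6];print("jig",J)
for l in(13,14,15):
  b=blob(T,(245,192,300,245),(l,60,120),(30,170,255));print("blankT",rect(ray(T,b,.060)))
  b=blob(S,(295,220,360,272),(l+2,50,170),(35,120,255));print("blankS",rect(ray(S,b,.060)))
  o=blob(T,(305,192,330,215),(l,60,120),(30,170,255));print("offT",rect(ray(T,o,.084)))
fS=blob(S,(285,182,350,275),(0,0,195),(180,30,255));P=ray(S,fS,.057);print("fenceS",rect(P))
# offcut side view top face: bright
o=blob(S,(300,190,330,230),(15,40,225),(35,130,255));print("offS",rect(ray(S,o,.084)))
# predicted pocket/rim corners check
w=lambda p:np.r_[(J+R@p[:2]),p[2]]/1000
cor=[(70,150,57),(70,-162,57),(-85,-162,57),(-85,150,45)]
print("T",proj(T,[w(np.array(p,float)) for p in cor]).round(1).tolist());print("S",proj(S,[w(np.array(p,float)) for p in cor]).round(1).tolist())
A=T["img"][190:240,185:235];m=cv2.inRange(cv2.cvtColor(A,cv2.COLOR_RGB2HSV),(0,0,90),(180,60,255))
for r in m[::2]:print("".join("#" if v else "." for v in r))
```

```text
jig [538.66905576  17.99938853]
blankT [array([490., 101.]), array([109.8, 140.6]), np.float64(18.7)]
blankS [array([491.2, 102.5]), array([105.6, 143.1]), np.float64(18.5)]
offT [array([545.3, -55.3]), array([65.5, 42.3]), np.float64(89.2)]
blankT [array([491.4,  99.9]), array([106.7, 137.5]), np.float64(18.9)]
blankS [array([491.1, 102.2]), array([104.8, 142.2]), np.float64(18.7)]
offT [array([545.3, -55.7]), array([64.6, 42.3]), np.float64(89.2)]
blankT [array([492.2,  99.2]), array([105.4, 134.8]), np.float64(18.8)]
blankS [array([491.4,  99.6]), array([102.7, 137.3]), np.float64(18.9)]
offT [array([545.3, -56.2]), array([63.7, 42.3]), np.float64(89.2)]
fenceS [array([532.8,  13.9]), array([153.1, 319.6]), np.float64(8.7)]
offS [array([546.9, -58.4]), array([58.4, 34.6]), np.float64(87.3)]
T [[252.5, 193.7], [336.7, 179.4], [344.1, 221.1], [259.7, 235.7]]
S [[292.7, 262.0], [292.2, 190.3], [337.1, 188.7], [345.6, 262.4]]
..................................................
..................................................
.......................##############.............
........
[... 413 characters left out ...]
#######...################...........
..........##########...##########.................
..........##########..............................
............#######...............................
............######................................
............######................................
...........######.................................
...........######.................................
..........######..................................
..........######..................................
.........######...................................
..........####....................................
..................................................
..................................................
```

The jig is at (538.7, 18.0) mm with yaw 9.0°. The blank is at about (492, 99.5) with yaw 18.8°, and the offcut is at about (546, -57) with its long axis at 88°. The tray is at (565, -345). Next I'll measure the valve and work out the first move.

```bash
cat >> h.py <<'E'
def go(o,x,y,z,head):
    from scipy.spatial.transform import Rotation as Q
    R=Q.from_quat(o["tool_rot"]).as_matrix();h=np.degrees(np.arctan2(R[1,0],R[0,0]))
    s=R.T@(np.array([x,y,z])/1000-o["eef_pos"])
    print("t",round(o["time"],2),"pos",(o["eef_pos"]*1000).round(1),"head",h.round(2),"F",np.round(o["contact_force"],1),"w",round(o["grip_width"],4),"-> xyz",s.round(4),"rz",round((h-head+180)%360-180,2))
a=np.radians(9.0)
def jig(x,y): return 538.7+x*np.cos(a)-y*np.sin(a),18.0+x*np.sin(a)+y*np.cos(a)
E
python3 - <<'E'
from h import *
from plant import robot
d=pickle.load(open("f0.pkl","rb"));T=d["top"];S=d["side"]
# pipe ends in top: vertical centroid of saturation-low columns
hs=cv2.cvtColor(T["img"],cv2.COLOR_RGB2HSV)
def colc(us,v0,v1,axis=0):
    out=[]
    for u in us:
        w=(hs[v0:v1,u,1]<70)&(hs[v0:v1,u,2]>100)
        if w.any(): out.append((u,(np.arange(v0,v1)[w]).mean(),w.sum()))
    return out
L=colc(range(185,193),198,213);Rr=colc(range(220,230),195,210)
print(L,Rr)
p=np.array([(q[0],q[1]) for q in L+Rr if 3<=q[2]<=8]);P=ray(T,p,.056)*1000
k=np.polyfit(P[:,1],P[:,0],1);print("pipe yaw",np.degrees(np.arctan(-k[0])),"x at y=350",np.polyval(k,350)); print("pipe y ends",P[:,1].max(),P[:,1].min())
# lever below block, rows 214..233
q=[]
for v in range(214,234):
    r=slice(190,212);w=(hs[v,r,1]<60)&(hs[v,r,2]>125);q.append((np.arange(190,212)[w].mean(),v,w.sum())) if w.any() else 0
print(q)
q=np.array(q);P=ray(T,q[:,:2],.097)*1000;k2=np.polyfit(P[:,0],P[:,1],1)
print("lever dir deg",np.degrees(np.arctan2(-k2[0],-1)),"end",P[-1])
# pivot knob dark in top
m=blob(T,(198,197,212,212),(0,0,0),(180,255,110));print("knob",m.mean(0),ray(T,m.mean(0),.1)*1000,"y at knob x",np.polyval(k2,(ray(T,m.mean(0),.1)*1000)[0,0]))
m=blob(S,(288,292,306,308),(0,0,0),(180,255,140));print("knobS",m.mean(0),ray(S,m.mean(0),.1)*1000)
go(robot.get_obs(),546,-57,170,88.5)
E
```

```text
[(185, np.float64(206.5), np.int64(2)), (186, np.float64(206.5), np.int64(6)), (187, np.float64(206.5), np.int64(6)), (188, np.float64(206.5), np.int64(6)), (189, np.float64(206.5), np.int64(6)), (190, np.float64(206.0), np.int64(7)), (191, np.float64(206.0), np.int64(7)), (192, np.float64(204.66666666666666), np.int64(9))] [(220, np.float64(202.0), np.int64(15)), (221, np.float64(202.75), np.int64(12)), (222, np.float64(203.44444444444446), np.int64(9)), (223, np.float64(202.0), np.int64(7)), (224, np.float64(202.0), np.int64(7)), (225, np.float64(202.0), np.int64(7)), (226, np.float64(201.5), np.int64(6))]
pipe yaw 6.359477706925549 x at y=350 548.0571524026963
pipe y ends 418.9284295604819 273.6772012243784
[(np.float64(200.0), 214, np.int64(7)), (np.float64(200.0), 215, np.int64(7)), (np.float64(200.0), 216, np.int64(7)), (np.float64(199.5), 217, np.int64(6)), (np.float64(199.5), 218, np.int64(6)), (np.float64(199.5), 219, np.int64(6)), (np.float64(199.5), 220, np.int64(6)), (np.float64(199.0), 221, np.int64(5)), (np.float64(199.0), 222, np.int64(5)), (np.float64(198.5), 223, np.int64(6)), (np.float64(198.5), 224, np.int64(6)), (np.float64(198.5), 225, np.int64(6)), (np.float64(198.0), 226, np.int64(5)), (np.float64(197.5), 227, np.int64(6)), (np.float64(197.5), 228, np.int64(6)), (np.float64(197.5), 229, np.int64(6)), (np.float64(197.0), 230, np.int64(5)), (np.float64(196.5), 231, np.int64(6)), (np.float64(196.5), 232, np.int64(6)), (np.float64(196.5), 233, np.int64(6))]
lever dir deg 168.7967406138203 end [443.35926358 369.31402001  97.        ]
knob [203.94133 203.3801 ] [[547.8599045 342.8528936 100.       ]] y at knob x 348.66479603028847
knobS [295.4355 304.8347] [[549.63027856 346.40487439 100.        ]]
t 0.1 pos [ 280.6 -585.8  238.5] head 25.6 F [ 0.1 -1.1 -0. ] w 0.087 -> xyz [ 0.4679 -0.3621  0.0691] rz -62.9
```

Call:
arm_command --motion '[{"hand": 0.062, "x": 0.468, "y": -0.362, "z": 0.03, "rz": -62.9}, {"hand": 0.062, "x": 0.468, "y": -0.362, "z": 0.03, "rz": -62.9}, {"hand": 0.062, "x": 0.468, "y": -0.362, "z": 0.03, "rz": -62.9}, {"hand": 0.062, "x": 0.468, "y": -0.362, "z": 0.03, "rz": -62.9}, {"hand": 0.062, "x": 0.468, "y": -0.362, "z": 0.03, "rz": -62.9}, {"hand": 0.062, "x": 0.468, "y": -0.362, "z": 0.03, "rz": -62.9}, {"hand": 0.062, "x": 0.468, "y": -0.362, "z": 0.03, "rz": -62.9}, {"hand": 0.062, "x": 0.468, "y": -0.362, "z": 0.03, "rz": -62.9}]'

```text
validation failed for argument at $.mo...
```

```bash
python3 -c "
from h import *
from plant import robot
go(robot.get_obs(),546,-57,170,88.5)"
```

```text
t 0.1 pos [ 280.6 -585.8  238.5] head 25.6 F [ 0.1 -1.1 -0. ] w 0.087 -> xyz [ 0.4679 -0.3621  0.0691] rz -62.9
```

Call:
arm_command --motion '[{"hand": 0.062, "x": 0.468, "y": -0.362, "z": 0.03, "rx": 0, "ry": 0, "rz": -62.9}, {"hand": 0.062, "x": 0.468, "y": -0.362, "z": 0.03, "rx": 0, "ry": 0, "rz": -62.9}, {"hand": 0.062, "x": 0.468, "y": -0.362, "z": 0.03, "rx": 0, "ry": 0, "rz": -62.9}, {"hand": 0.062, "x": 0.468, "y": -0.362, "z": 0.03, "rx": 0, "ry": 0, "rz": -62.9}, {"hand": 0.062, "x": 0.468, "y": -0.362, "z": 0.03, "rx": 0, "ry": 0, "rz": -62.9}, {"hand": 0.062, "x": 0.468, "y": -0.362, "z": 0.03, "rx": 0, "ry": 0, "rz": -62.9}, {"hand": 0.062, "x": 0.468, "y": -0.362, "z": 0.03, "rx": 0, "ry": 0, "rz": -62.9}, {"hand": 0.062, "x": 0.468, "y": -0.362, "z": 0.03, "rx": 0, "ry": 0, "rz": -62.9}]'

```text
time: 0.9
eef_pos: [0.4605, -0.2273, 0.219]
tool_rot: [0.715, 0.699, -0.0, 0.0]
contact_force: [0.5, -0.7, 0.4]
grip_width: 0.0623
grip_force: 0.0
```

```bash
python3 -c "
from h import *
from plant import robot
go(robot.get_obs(),546,-57,150,88.5)"
```

```text
t 0.9 pos [ 460.5 -227.3  219. ] head 88.73 F [ 0.5 -0.7  0.4] w 0.0623 -> xyz [0.1722 0.0818 0.0689] rz 0.23
```

Call:
arm_command --motion '[{"hand": 0.062, "x": 0.172, "y": 0.082, "z": 0.06, "rx": 0, "ry": 0, "rz": 0.2}, {"hand": 0.062, "x": 0.172, "y": 0.082, "z": 0.06, "rx": 0, "ry": 0, "rz": 0.2}, {"hand": 0.062, "x": 0.172, "y": 0.082, "z": 0.06, "rx": 0, "ry": 0, "rz": 0.2}, {"hand": 0.062, "x": 0.172, "y": 0.082, "z": 0.06, "rx": 0, "ry": 0, "rz": 0.2}, {"hand": 0.062, "x": 0.172, "y": 0.082, "z": 0.06, "rx": 0, "ry": 0, "rz": 0.2}, {"hand": 0.062, "x": 0.172, "y": 0.082, "z": 0.09, "rx": 0, "ry": 0, "rz": 0.2}]'

```text
time: 1.5
eef_pos: [0.5496, -0.0575, 0.1317]
tool_rot: [0.716, 0.698, 0.002, 0.002]
contact_force: [0.2, -1.6, 0.1]
grip_width: 0.0618
grip_force: 0.0
```

Run:
```python
from h import *
from plant import robot
go(robot.get_obs(),546,-57,70,88.5)
f=robot.grab_frame("side");T=robot.grab_frame("top")
a=f["img"][150:260,270:390];b=T["img"][165:245,270:390]
cv2.imwrite("pics/g1.png",np.hstack([cv2.resize(a,(400,366),interpolation=2),cv2.resize(b,(400,366),interpolation=2)])[:,:,::-1])
```

```text
t 1.5 pos [549.6 -57.5 131.7] head 88.54 F [ 0.2 -1.6  0.1] w 0.0618 -> xyz [ 0.0004 -0.004   0.0617] rz 0.04
```

View pics/g1.png

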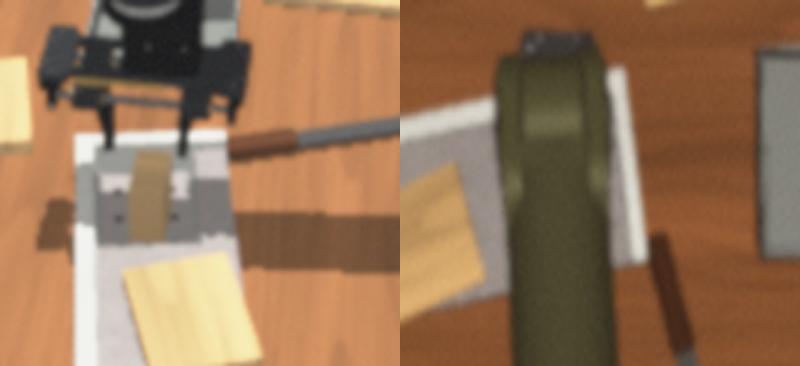

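The fingers straddle the offcut, which is at about (314,208) in the side picture. I'll descend and close.

Call:
arm_command --motion '[{"hand": 0.062, "x": 0, "y": 0, "z": 0.04, "rx": 0, "ry": 0, "rz": 0}, {"hand": 0.062, "x": 0, "y": 0, "z": 0.06, "rx": 0, "ry": 0, "rz": 0}, {"hand": 0.062, "x": 0, "y": 0, "z": 0.06, "rx": 0, "ry": 0, "rz": 0}, {"hand": 0.02, "x": 0, "y": 0, "z": 0.06, "rx": 0, "ry": 0, "rz": 0}, {"hand": 0.02, "x": 0, "y": 0, "z": 0.06, "rx": 0, "ry": 0, "rz": 0}, {"hand": 0.02, "x": 0, "y": 0, "z": 0.06, "rx": 0, "ry": 0, "rz": 0}, {"hand": 0.02, "x": 0, "y": 0, "z": 0.06, "rx": 0, "ry": 0, "rz": 0}, {"hand": 0.02, "x": 0, "y": 0, "z": 0.06, "rx": 0, "ry": 0, "rz": 0}]'

```text
time: 2.4
eef_pos: [0.5472, -0.0596, 0.0702]
tool_rot: [0.718, 0.697, 0.0, 0.001]
contact_force: [-1.4, -0.5, 3.7]
grip_width: 0.0346
grip_force: 30.0
```

```bash
python3 -c "
from h import *
from plant import robot
go(robot.get_obs(),565,-345,130,88.5)
print(robot.get_obs()['grip_force'])"
```

```text
t 2.4 pos [547.2 -59.6  70.2] head 88.3 F [-1.4 -0.5  3.7] w 0.0346 -> xyz [-0.2848  0.0263 -0.0596] rz -0.2
30.000159814953804
```

Call:
arm_command --motion '[{"hand": 0.02, "x": 0, "y": 0, "z": -0.04, "rx": 0, "ry": 0, "rz": 0}, {"hand": 0.02, "x": 0, "y": 0, "z": -0.08, "rx": 0, "ry": 0, "rz": 0}, {"hand": 0.02, "x": -0.285, "y": 0.026, "z": -0.08, "rx": 0, "ry": 0, "rz": 0}, {"hand": 0.02, "x": -0.285, "y": 0.026, "z": -0.08, "rx": 0, "ry": 0, "rz": 0}, {"hand": 0.02, "x": -0.285, "y": 0.026, "z": -0.08, "rx": 0, "ry": 0, "rz": 0}, {"hand": 0.02, "x": -0.285, "y": 0.026, "z": -0.08, "rx": 0, "ry": 0, "rz": 0}, {"hand": 0.02, "x": -0.285, "y": 0.026, "z": -0.08, "rx": 0, "ry": 0, "rz": 0}, {"hand": 0.02, "x": -0.285, "y": 0.026, "z": -0.08, "rx": 0, "ry": 0, "rz": 0}]'

```text
time: 3.2
eef_pos: [0.563, -0.3496, 0.149]
tool_rot: [0.719, 0.695, -0.001, 0.0]
contact_force: [-0.0, -0.0, 0.0]
grip_width: 0.0346
grip_force: 30.0
```

```bash
python3 -c "
from h import *
from plant import robot
go(robot.get_obs(),565,-345,62,88.5)"
```

```text
t 3.2 pos [ 563.  -349.6  149. ] head 88.11 F [-0. -0.  0.] w 0.0346 -> xyz [0.0048 0.0019 0.087 ] rz -0.39
```

Call:
arm_command --motion '[{"hand": 0.02, "x": 0, "y": 0, "z": 0.04, "rx": 0, "ry": 0, "rz": 0}, {"hand": 0.02, "x": 0, "y": 0, "z": 0.075, "rx": 0, "ry": 0, "rz": 0}, {"hand": 0.02, "x": 0, "y": 0, "z": 0.086, "rx": 0, "ry": 0, "rz": 0}, {"hand": 0.02, "x": 0, "y": 0, "z": 0.087, "rx": 0, "ry": 0, "rz": 0}, {"hand": 0.02, "x": 0, "y": 0, "z": 0.087, "rx": 0, "ry": 0, "rz": 0}, {"hand": 0.02, "x": 0, "y": 0, "z": 0.087, "rx": 0, "ry": 0, "rz": 0}]'

```text
time: 3.8
eef_pos: [0.5648, -0.345, 0.0631]
tool_rot: [0.717, 0.697, 0.0, 0.001]
contact_force: [-0.1, -0.0, -0.2]
grip_width: 0.0346
grip_force: 30.0
```

```bash
python3 -c "
from h import *
from plant import robot
go(robot.get_obs(),565,-345,61,88.5)"
```

```text
t 3.8 pos [ 564.8 -345.    63.1] head 88.33 F [-0.1 -0.  -0.2] w 0.0346 -> xyz [0.     0.0002 0.0021] rz -0.17
```

Call:
arm_command --motion '[{"hand": 0.02, "x": 0, "y": 0, "z": 0.002, "rx": 0, "ry": 0, "rz": 0}, {"hand": 0.02, "x": 0, "y": 0, "z": 0.002, "rx": 0, "ry": 0, "rz": 0}, {"hand": 0.062, "x": 0, "y": 0, "z": 0.002, "rx": 0, "ry": 0, "rz": 0}, {"hand": 0.062, "x": 0, "y": 0, "z": 0.002, "rx": 0, "ry": 0, "rz": 0}, {"hand": 0.062, "x": 0, "y": 0, "z": 0.002, "rx": 0, "ry": 0, "rz": 0}, {"hand": 0.062, "x": 0, "y": 0, "z": 0.002, "rx": 0, "ry": 0, "rz": 0}, {"hand": 0.087, "x": 0, "y": 0, "z": -0.03, "rx": 0, "ry": 0, "rz": 0}, {"hand": 0.087, "x": 0, "y": 0, "z": -0.08, "rx": 0, "ry": 0, "rz": 0}]'

```text
time: 4.6
eef_pos: [0.5617, -0.344, 0.1393]
tool_rot: [0.717, 0.697, -0.001, -0.004]
contact_force: [1.2, -0.3, 0.3]
grip_width: 0.0705
grip_force: 0.0
```

```bash
python3 -c "
from h import *
from plant import robot
x,y=jig(-120,86)
go(robot.get_obs(),x,y,150,9)
T=robot.grab_frame('side');cv2.imwrite('pics/tr.png',cv2.resize(T['img'][120:200,260:380],None,fx=4,fy=4)[:,:,::-1])"
```

```text
t 4.6 pos [ 561.7 -344.   139.3] head 88.3 F [ 1.2 -0.3  0.3] w 0.0705 -> xyz [ 0.4234 -0.1676 -0.0079] rz 79.3
```

View pics/tr.png

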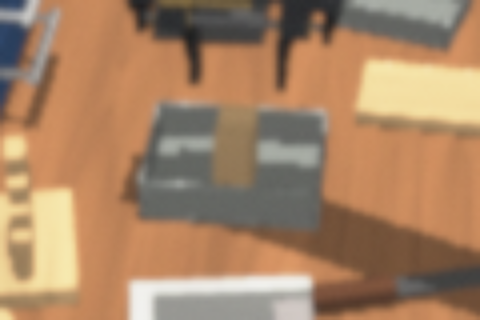

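The offcut stands inside the large tray, at about (320,155) in the side picture. Next I'll move to the blank's -x side.

Call:
arm_command --motion '[{"hand": 0.087, "x": 0.412, "y": -0.15, "z": -0.01, "rx": 0, "ry": 0, "rz": 79.3}, {"hand": 0.087, "x": 0.412, "y": -0.15, "z": -0.01, "rx": 0, "ry": 0, "rz": 79.3}, {"hand": 0.087, "x": 0.412, "y": -0.15, "z": -0.01, "rx": 0, "ry": 0, "rz": 79.3}, {"hand": 0.087, "x": 0.412, "y": -0.15, "z": -0.01, "rx": 0, "ry": 0, "rz": 79.3}, {"hand": 0.087, "x": 0.412, "y": -0.15, "z": -0.01, "rx": 0, "ry": 0, "rz": 79.3}, {"hand": 0.087, "x": 0.412, "y": -0.15, "z": -0.01, "rx": 0, "ry": 0, "rz": 79.3}, {"hand": 0.087, "x": 0.412, "y": -0.15, "z": -0.01, "rx": 0, "ry": 0, "rz": 79.3}, {"hand": 0.087, "x": 0.412, "y": -0.15, "z": -0.01, "rx": 0, "ry": 0, "rz": 79.3}]'

```text
time: 5.45
eef_pos: [0.4397, 0.0318, 0.1517]
tool_rot: [0.985, 0.175, 0.001, 0.0]
contact_force: [0.6, 0.5, -0.2]
grip_width: 0.0868
grip_force: 0.0
```

```bash
python3 -c "
from h import *
from plant import robot
x,y=jig(-107,76);print(x,y)
go(robot.get_obs(),x,y,130,9)"
```

```text
421.12832821326276 76.32582612592577
t 5.45 pos [439.7  31.8 151.7] head 20.11 F [ 0.6  0.5 -0.2] w 0.0868 -> xyz [-0.0021 -0.0482  0.0217] rz 11.11
```

Call:
arm_command --motion '[{"hand": 0.087, "x": -0.002, "y": -0.048, "z": 0.02, "rx": 0, "ry": 0, "rz": 11.1}, {"hand": 0.087, "x": -0.002, "y": -0.048, "z": 0.02, "rx": 0, "ry": 0, "rz": 11.1}, {"hand": 0.087, "x": -0.002, "y": -0.048, "z": 0.02, "rx": 0, "ry": 0, "rz": 11.1}]'

```text
time: 5.75
eef_pos: [0.4209, 0.0756, 0.1312]
tool_rot: [0.997, 0.083, 0.0, 0.0]
contact_force: [-0.6, -0.3, -0.4]
grip_width: 0.0869
grip_force: 0.0
```

```bash
python3 -c "
from h import *
from plant import robot
x,y=jig(-107,76)
go(robot.get_obs(),x,y,66,9)"
```

```text
t 5.75 pos [420.9  75.6 131.2] head 9.55 F [-0.6 -0.3 -0.4] w 0.0869 -> xyz [ 0.0003 -0.0007  0.0652] rz 0.55
```

Call:
arm_command --motion '[{"hand": 0.087, "x": 0, "y": 0, "z": 0.04, "rx": 0, "ry": 0, "rz": 0.5}, {"hand": 0.087, "x": 0, "y": 0, "z": 0.065, "rx": 0, "ry": 0, "rz": 0.5}, {"hand": 0.087, "x": 0, "y": 0, "z": 0.065, "rx": 0, "ry": 0, "rz": 0.5}, {"hand": 0.087, "x": 0.008, "y": 0, "z": 0.065, "rx": 0, "ry": 0, "rz": 0.5}, {"hand": 0.087, "x": 0.016, "y": 0, "z": 0.065, "rx": 0, "ry": 0, "rz": 0.5}, {"hand": 0.087, "x": 0.024, "y": 0, "z": 0.065, "rx": 0, "ry": 0, "rz": 0.5}, {"hand": 0.087, "x": 0.032, "y": 0, "z": 0.065, "rx": 0, "ry": 0, "rz": 0.5}, {"hand": 0.087, "x": 0.038, "y": 0, "z": 0.065, "rx": 0, "ry": 0, "rz": 0.5}]'

```text
time: 6.55
eef_pos: [0.4606, 0.0804, 0.0669]
tool_rot: [0.997, 0.077, 0.001, -0.0]
contact_force: [-1.3, 0.1, 0.0]
grip_width: 0.0871
grip_force: 0.6
```

Run:
```python
from h import *
from plant import robot
x,y=jig(-58.5,76)
go(robot.get_obs(),x,y,66,9)
T=robot.grab_frame('side')
cv2.imwrite('pics/p1.png',cv2.resize(T['img'][180:290,270:400],None,fx=4,fy=4,interpolation=2)[:,:,::-1])
```

```text
t 6.55 pos [460.6  80.4  66.9] head 8.82 F [-1.3  0.1  0. ] w 0.0871 -> xyz [ 0.0089 -0.0021  0.0009] rz -0.18
```

View pics/p1.png

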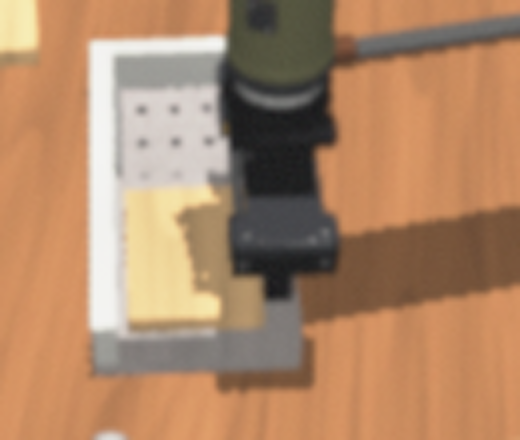

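The blank has squared up, with a small gap left at the fence (crop x 115 to 125). I'll push on until it touches.

Call:
arm_command --motion '[{"hand": 0.087, "x": 0.004, "y": 0, "z": 0, "rx": 0, "ry": 0, "rz": 0}, {"hand": 0.087, "x": 0.007, "y": 0, "z": 0, "rx": 0, "ry": 0, "rz": 0}, {"hand": 0.087, "x": 0.009, "y": 0, "z": 0, "rx": 0, "ry": 0, "rz": 0}, {"hand": 0.087, "x": 0.009, "y": 0, "z": 0, "rx": 0, "ry": 0, "rz": 0}]'

```text
time: 7.0
eef_pos: [0.4685, 0.0818, 0.0663]
tool_rot: [0.997, 0.077, 0.0, -0.0]
contact_force: [-0.0, 0.0, 1.3]
grip_width: 0.0872
grip_force: 0.0
```

Run:
```python
from h import *
from plant import robot
x,y=jig(-58.5,76)
go(robot.get_obs(),x,y,66,9)
```

```text
t 7.0 pos [468.5  81.8  66.3] head 8.83 F [-0.   0.   1.3] w 0.0872 -> xyz [ 0.0009 -0.002   0.0003] rz -0.17
```

Call:
arm_command --motion '[{"hand": 0.087, "x": 0.002, "y": 0, "z": 0, "rx": 0, "ry": 0, "rz": 0}, {"hand": 0.087, "x": 0.003, "y": 0, "z": 0, "rx": 0, "ry": 0, "rz": 0}, {"hand": 0.087, "x": 0.003, "y": 0, "z": 0, "rx": 0, "ry": 0, "rz": 0}]'

```text
time: 7.3
eef_pos: [0.4696, 0.0819, 0.066]
tool_rot: [0.997, 0.077, -0.002, 0.0]
contact_force: [-4.3, -0.9, 4.0]
grip_width: 0.0871
grip_force: 2.6
```

Run:
```python
from h import *
from plant import robot
x,y=jig(-58.5,76)
go(robot.get_obs(),x,y,66,9)
```

```text
t 7.3 pos [469.6  81.9  66. ] head 8.83 F [-4.3 -0.9  4. ] w 0.0871 -> xyz [-0.0002 -0.0021  0.    ] rz -0.17
```

It touches the fence at 4 N. I'll back off, lift, and go round to the +y end.

Call:
arm_command --motion '[{"hand": 0.06, "x": -0.014, "y": 0, "z": 0, "rx": 0, "ry": 0, "rz": 0}, {"hand": 0.06, "x": -0.014, "y": 0, "z": -0.04, "rx": 0, "ry": 0, "rz": -8}, {"hand": 0.06, "x": -0.014, "y": 0, "z": -0.065, "rx": 0, "ry": 0, "rz": -16}, {"hand": 0.06, "x": 0.055, "y": -0.108, "z": -0.065, "rx": 0, "ry": 0, "rz": -89.8}, {"hand": 0.06, "x": 0.055, "y": -0.108, "z": -0.065, "rx": 0, "ry": 0, "rz": -89.8}, {"hand": 0.06, "x": 0.055, "y": -0.108, "z": -0.065, "rx": 0, "ry": 0, "rz": -89.8}, {"hand": 0.06, "x": 0.055, "y": -0.108, "z": -0.065, "rx": 0, "ry": 0, "rz": -89.8}, {"hand": 0.06, "x": 0.055, "y": -0.108, "z": -0.065, "rx": 0, "ry": 0, "rz": -89.8}]'

```text
time: 8.1
eef_pos: [0.5093, 0.199, 0.1314]
tool_rot: [0.828, 0.561, 0.001, -0.0]
contact_force: [-0.7, -0.5, -0.0]
grip_width: 0.0599
grip_force: 0.0
```

Call:
arm_command --motion '[{"hand": 0.06, "x": 0, "y": 0, "z": 0, "rx": 0, "ry": 0, "rz": -25}, {"hand": 0.06, "x": 0, "y": 0, "z": 0, "rx": 0, "ry": 0, "rz": -25}, {"hand": 0.06, "x": 0, "y": 0, "z": 0, "rx": 0, "ry": 0, "rz": -25}, {"hand": 0.06, "x": 0, "y": 0, "z": 0, "rx": 0, "ry": 0, "rz": -25}]'

```text
time: 8.5
eef_pos: [0.5093, 0.1974, 0.1314]
tool_rot: [0.69, 0.724, 0.001, 0.0]
contact_force: [-0.1, -0.1, 0.8]
grip_width: 0.0598
grip_force: 0.0
```

Run:
```python
from h import *
from plant import robot
x,y=jig(-3,182)
go(robot.get_obs(),x,y,66,99)
S=robot.grab_frame("side")
b=blob(S,(285,182,360,272),(16,50,170),(35,120,255));r=rect(ray(S,b,.060));P=np.array(r[0])-[538.7,18]
print(r,"blank in jig",P@np.array([[np.cos(a),-np.sin(a)],[np.sin(a),np.cos(a)]]))
```

```text
t 8.5 pos [509.3 197.4 131.4] head 92.81 F [-0.1 -0.1  0.8] w 0.0598 -> xyz [-0.     -0.0021  0.0653] rz -6.19
[array([517.5, 140. ]), array([63.8, 56.2]), np.float64(3.8)] blank in jig [ -1.85398809 123.81438821]
```

Call:
arm_command --motion '[{"hand": 0.06, "x": 0, "y": -0.002, "z": 0.03, "rx": 0, "ry": 0, "rz": -6.2}, {"hand": 0.06, "x": 0, "y": -0.002, "z": 0.065, "rx": 0, "ry": 0, "rz": -6.2}, {"hand": 0.06, "x": 0, "y": -0.002, "z": 0.065, "rx": 0, "ry": 0, "rz": -6.2}, {"hand": 0.06, "x": 0, "y": -0.002, "z": 0.065, "rx": 0, "ry": 0, "rz": -6.2}]'

```text
time: 8.95
eef_pos: [0.5068, 0.1974, 0.0666]
tool_rot: [0.65, 0.76, -0.0, -0.0]
contact_force: [0.5, 0.7, -0.4]
grip_width: 0.0601
grip_force: 0.0
```

Run:
```python
from h import *
from plant import robot
x,y=jig(-3,80)
go(robot.get_obs(),x,y,65,99)
```

```text
t 8.95 pos [506.8 197.4  66.6] head 98.9 F [ 0.5  0.7 -0.4] w 0.0601 -> xyz [-0.1022  0.0006  0.0015] rz -0.1
```

Call:
arm_command --motion '[{"hand": 0.06, "x": -0.012, "y": 0, "z": 0.001, "rx": 0, "ry": 0, "rz": 0}, {"hand": 0.06, "x": -0.024, "y": 0, "z": 0.001, "rx": 0, "ry": 0, "rz": 0}, {"hand": 0.06, "x": -0.036, "y": 0, "z": 0.001, "rx": 0, "ry": 0, "rz": 0}, {"hand": 0.06, "x": -0.048, "y": 0, "z": 0.001, "rx": 0, "ry": 0, "rz": 0}, {"hand": 0.06, "x": -0.06, "y": 0, "z": 0.001, "rx": 0, "ry": 0, "rz": 0}, {"hand": 0.06, "x": -0.072, "y": 0, "z": 0.001, "rx": 0, "ry": 0, "rz": 0}, {"hand": 0.06, "x": -0.084, "y": 0, "z": 0.001, "rx": 0, "ry": 0, "rz": 0}, {"hand": 0.06, "x": -0.096, "y": 0, "z": 0.001, "rx": 0, "ry": 0, "rz": 0}]'

```text
time: 9.75
eef_pos: [0.522, 0.1013, 0.0653]
tool_rot: [0.65, 0.76, 0.0, -0.0]
contact_force: [0.2, 0.7, 0.0]
grip_width: 0.0604
grip_force: 0.5
```

Run:
```python
from h import *
from plant import robot
x,y=jig(-3,-7.5)
go(robot.get_obs(),x,y,65,99)
T=robot.grab_frame('side')
cv2.imwrite('pics/p2.png',cv2.resize(T['img'][180:290,270:400],None,fx=4,fy=4,interpolation=2)[:,:,::-1])
```

```text
t 9.75 pos [522.  101.3  65.3] head 98.98 F [0.2 0.7 0. ] w 0.0604 -> xyz [-0.0924  0.0005  0.0003] rz -0.02
```

View pics/p2.png

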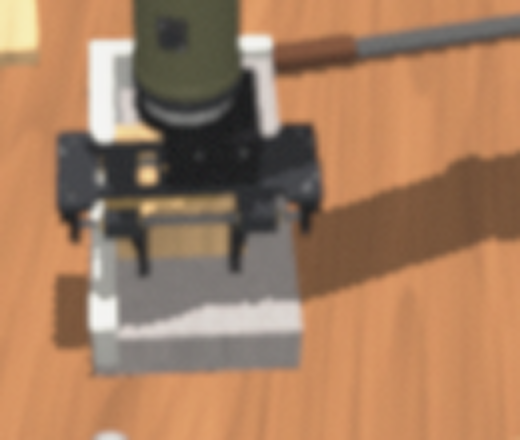

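The blank slides square along the fence, ahead of both fingers (crop about (190,230)). I'll keep pushing.

Call:
arm_command --motion '[{"hand": 0.06, "x": -0.012, "y": 0, "z": 0.0, "rx": 0, "ry": 0, "rz": 0}, {"hand": 0.06, "x": -0.024, "y": 0, "z": 0.0, "rx": 0, "ry": 0, "rz": 0}, {"hand": 0.06, "x": -0.036, "y": 0, "z": 0.0, "rx": 0, "ry": 0, "rz": 0}, {"hand": 0.06, "x": -0.048, "y": 0, "z": 0.0, "rx": 0, "ry": 0, "rz": 0}, {"hand": 0.06, "x": -0.06, "y": 0, "z": 0.0, "rx": 0, "ry": 0, "rz": 0}, {"hand": 0.06, "x": -0.072, "y": 0, "z": 0.0, "rx": 0, "ry": 0, "rz": 0}, {"hand": 0.06, "x": -0.08, "y": 0, "z": 0.0, "rx": 0, "ry": 0, "rz": 0}, {"hand": 0.06, "x": -0.086, "y": 0, "z": 0.0, "rx": 0, "ry": 0, "rz": 0}]'

```text
time: 10.6
eef_pos: [0.5353, 0.0164, 0.0651]
tool_rot: [0.65, 0.76, -0.0, -0.0]
contact_force: [-0.2, 1.6, -1.2]
grip_width: 0.0597
grip_force: 0.4
```

Run:
```python
from h import *
from plant import robot
x,y=jig(-3,-7.5)
go(robot.get_obs(),x,y,65,99)
```

```text
t 10.6 pos [535.3  16.4  65.1] head 98.95 F [-0.2  1.6 -1.2] w 0.0597 -> xyz [-0.0065  0.0007  0.0001] rz -0.05
```

Call:
arm_command --motion '[{"hand": 0.06, "x": -0.003, "y": 0, "z": 0.0, "rx": 0, "ry": 0, "rz": 0}, {"hand": 0.06, "x": -0.005, "y": 0, "z": 0.0, "rx": 0, "ry": 0, "rz": 0}, {"hand": 0.06, "x": -0.006, "y": 0, "z": 0.0, "rx": 0, "ry": 0, "rz": 0}]'

```text
time: 10.9
eef_pos: [0.5362, 0.0118, 0.0653]
tool_rot: [0.649, 0.761, 0.0, -0.0]
contact_force: [-0.6, 0.8, -0.4]
grip_width: 0.0598
grip_force: 0.4
```

Run:
```python
from h import *
from plant import robot
x,y=jig(-3,-7.5)
go(robot.get_obs(),x,y,65,99)
```

```text
t 10.9 pos [536.2  11.8  65.3] head 99.03 F [-0.6  0.8 -0.4] w 0.0598 -> xyz [-0.0018  0.0004  0.0003] rz 0.03
```

Call:
arm_command --motion '[{"hand": 0.06, "x": -0.002, "y": 0, "z": 0.0, "rx": 0, "ry": 0, "rz": 0}, {"hand": 0.06, "x": -0.003, "y": 0, "z": 0.0, "rx": 0, "ry": 0, "rz": 0}, {"hand": 0.06, "x": -0.003, "y": 0, "z": 0.0, "rx": 0, "ry": 0, "rz": 0}]'

```text
time: 11.2
eef_pos: [0.5363, 0.0115, 0.0653]
tool_rot: [0.649, 0.761, 0.001, -0.001]
contact_force: [-1.2, 5.6, -0.5]
grip_width: 0.0599
grip_force: 2.9
```

Run:
```python
from h import *
from plant import robot
x,y=jig(-3,-7.5)
go(robot.get_obs(),x,y,65,99)
```

```text
t 11.2 pos [536.3  11.5  65.3] head 99.08 F [-1.2  5.6 -0.5] w 0.0599 -> xyz [-0.0015  0.0004  0.0003] rz 0.08
```

Contact with the -y fence at 5.6 N. I'll back off, lift, and turn over the pocket with the fingers spread along its length.

Call:
arm_command --motion '[{"hand": 0.06, "x": 0.008, "y": 0, "z": 0, "rx": 0, "ry": 0, "rz": 0}, {"hand": 0.06, "x": 0.01, "y": 0, "z": -0.03, "rx": 0, "ry": 0, "rz": 0}, {"hand": 0.087, "x": -0.075, "y": -0.003, "z": -0.045, "rx": 0, "ry": 0, "rz": 90}, {"hand": 0.087, "x": -0.075, "y": -0.003, "z": -0.045, "rx": 0, "ry": 0, "rz": 90}, {"hand": 0.087, "x": -0.075, "y": -0.003, "z": -0.045, "rx": 0, "ry": 0, "rz": 90}, {"hand": 0.087, "x": -0.075, "y": -0.003, "z": -0.045, "rx": 0, "ry": 0, "rz": 90}, {"hand": 0.087, "x": -0.075, "y": -0.003, "z": -0.045, "rx": 0, "ry": 0, "rz": 90}, {"hand": 0.087, "x": -0.075, "y": -0.003, "z": -0.045, "rx": 0, "ry": 0, "rz": 90}]'

```text
time: 12.0
eef_pos: [0.5458, -0.0663, 0.1106]
tool_rot: [0.917, 0.399, 0.0, 0.001]
contact_force: [-0.1, 0.3, -0.2]
grip_width: 0.0865
grip_force: 0.0
```

Call:
arm_command --motion '[{"hand": 0.08, "x": 0, "y": 0, "z": 0, "rx": 0, "ry": 0, "rz": 38}, {"hand": 0.08, "x": 0, "y": 0, "z": 0, "rx": 0, "ry": 0, "rz": 38}, {"hand": 0.08, "x": 0, "y": 0, "z": 0, "rx": 0, "ry": 0, "rz": 38}, {"hand": 0.08, "x": 0, "y": 0, "z": 0, "rx": 0, "ry": 0, "rz": 38}, {"hand": 0.08, "x": 0, "y": 0, "z": 0, "rx": 0, "ry": 0, "rz": 38}]'

```text
time: 12.5
eef_pos: [0.5458, -0.0662, 0.1106]
tool_rot: [0.997, 0.08, 0.0, 0.001]
contact_force: [0.0, -0.0, 1.4]
grip_width: 0.0799
grip_force: 0.0
```

Run:
```python
from h import *
from plant import robot
x,y=jig(0,-81)
go(robot.get_obs(),x,y,76,9)
S=robot.grab_frame("side");T=robot.grab_frame("top")
cv2.imwrite('pics/p3.png',cv2.resize(S['img'][180:290,270:400],None,fx=4,fy=4,interpolation=2)[:,:,::-1])
```

```text
t 12.5 pos [545.8 -66.2 110.6] head 9.21 F [ 0.  -0.   1.4] w 0.0799 -> xyz [ 0.0062 -0.0033  0.0346] rz 0.21
```

Call:
arm_command --motion '[{"hand": 0.08, "x": 0.006, "y": -0.003, "z": 0.02, "rx": 0, "ry": 0, "rz": 0.2}, {"hand": 0.08, "x": 0.006, "y": -0.003, "z": 0.034, "rx": 0, "ry": 0, "rz": 0.2}, {"hand": 0.08, "x": 0.006, "y": -0.003, "z": 0.037, "rx": 0, "ry": 0, "rz": 0.2}, {"hand": 0.08, "x": 0.006, "y": -0.003, "z": 0.04, "rx": 0, "ry": 0, "rz": 0.2}, {"hand": 0.08, "x": 0.006, "y": -0.003, "z": 0.043, "rx": 0, "ry": 0, "rz": 0.2}, {"hand": 0.08, "x": 0.006, "y": -0.003, "z": 0.045, "rx": 0, "ry": 0, "rz": 0.2}]'

```text
time: 13.2
eef_pos: [0.5525, -0.0616, 0.0673]
tool_rot: [0.997, 0.081, 0.002, 0.0]
contact_force: [-1.0, 2.8, 11.0]
grip_width: 0.0799
grip_force: 5.3
```

Run:
```python
from h import *
from plant import robot
x,y=jig(0,-81)
go(robot.get_obs(),x,y,47,9)
```

```text
t 13.2 pos [552.5 -61.6  67.3] head 9.31 F [-1.   2.8 11. ] w 0.0799 -> xyz [-0.0012  0.0002  0.0202] rz 0.31
```

Force 11 N and building. I'll keep pressing.

Call:
arm_command --motion '[{"hand": 0.08, "x": 0, "y": 0, "z": 0.003, "rx": 0, "ry": 0, "rz": 0}, {"hand": 0.08, "x": 0, "y": 0, "z": 0.006, "rx": 0, "ry": 0, "rz": 0}, {"hand": 0.08, "x": 0, "y": 0, "z": 0.009, "rx": 0, "ry": 0, "rz": 0}, {"hand": 0.08, "x": 0, "y": 0, "z": 0.012, "rx": 0, "ry": 0, "rz": 0}]'

```text
time: 13.6
eef_pos: [0.5526, -0.0618, 0.0547]
tool_rot: [0.997, 0.081, 0.002, 0.0]
contact_force: [0.7, 0.6, 7.2]
grip_width: 0.0796
grip_force: 3.3
```

Run:
```python
from h import *
from plant import robot
x,y=jig(0,-81)
o=robot.get_obs();go(o,x,y,46,9);print(o["ft_torque"])
```

```text
t 13.6 pos [552.6 -61.8  54.7] head 9.29 F [0.7 0.6 7.2] w 0.0796 -> xyz [-0.0013 -0.      0.0087] rz 0.29
[ 0.27810574 -0.2051542   0.00375519]
```

Call:
arm_command --motion '[{"hand": 0.08, "x": 0, "y": 0, "z": 0.003, "rx": 0, "ry": 0, "rz": 0}, {"hand": 0.08, "x": 0, "y": 0, "z": 0.006, "rx": 0, "ry": 0, "rz": 0}, {"hand": 0.08, "x": 0, "y": 0, "z": 0.008, "rx": 0, "ry": 0, "rz": 0}, {"hand": 0.08, "x": 0, "y": 0, "z": 0.01, "rx": 0, "ry": 0, "rz": 0}, {"hand": 0.08, "x": 0, "y": 0, "z": 0.01, "rx": 0, "ry": 0, "rz": 0}]'

```text
time: 14.1
eef_pos: [0.5517, -0.0621, 0.0464]
tool_rot: [0.997, 0.08, 0.0, 0.001]
contact_force: [-6.1, 1.2, 22.6]
grip_width: 0.0795
grip_force: 11.5
```

Run:
```python
from h import *
from plant import robot
x,y=jig(0,-81)
o=robot.get_obs();go(o,x,y,46,9);print(o["ft_torque"])
```

```text
t 14.1 pos [551.7 -62.1  46.4] head 9.23 F [-6.1  1.2 22.6] w 0.0795 -> xyz [-0.0003 -0.0002  0.0004] rz 0.23
[0.55991632 1.45014403 0.0550587 ]
```

The tips stopped at 29 mm with 22 N, which matches the seated height. I'll lift off and go towards the valve.

Call:
arm_command --motion '[{"hand": 0.08, "x": 0, "y": 0, "z": -0.02, "rx": 0, "ry": 0, "rz": 0}, {"hand": 0.08, "x": 0, "y": 0, "z": -0.06, "rx": 0, "ry": 0, "rz": 0}, {"hand": 0.05, "x": 0, "y": 0, "z": -0.11, "rx": 0, "ry": 0, "rz": 0}, {"hand": 0.05, "x": -0.03, "y": -0.437, "z": -0.11, "rx": 0, "ry": 0, "rz": 20.4}, {"hand": 0.05, "x": -0.03, "y": -0.437, "z": -0.11, "rx": 0, "ry": 0, "rz": 20.4}, {"hand": 0.05, "x": -0.03, "y": -0.437, "z": -0.11, "rx": 0, "ry": 0, "rz": 20.4}, {"hand": 0.05, "x": -0.03, "y": -0.437, "z": -0.11, "rx": 0, "ry": 0, "rz": 20.4}, {"hand": 0.05, "x": -0.03, "y": -0.437, "z": -0.11, "rx": 0, "ry": 0, "rz": 20.4}]'

```text
time: 14.9
eef_pos: [0.4937, 0.1777, 0.1527]
tool_rot: [0.995, -0.098, -0.001, 0.001]
contact_force: [0.9, -1.1, 0.0]
grip_width: 0.0509
grip_force: 0.0
```

Run:
```python
from h import *
from plant import robot
go(robot.get_obs(),455.3,365,160,-11.2)
S=robot.grab_frame("side");T=robot.grab_frame("top")
pickle.dump({"top":T,"side":S},open("f1.pkl","wb"))
r=lambda x:cv2.resize(x,(400,340),interpolation=2)
cv2.imwrite('pics/p4.png',np.hstack([r(S['img'][180:265,275:375]),r(T['img'][165:250,245:345])])[:,:,::-1])
print("jar",ray(T,(172,257),.1)*1000)
```

```text
t 14.9 pos [493.7 177.7 152.7] head -11.21 F [ 0.9 -1.1  0. ] w 0.0509 -> xyz [-0.0741 -0.1763 -0.0076] rz -0.01
jar [[360.2133405  453.92755214 100.        ]]
```

View pics/p4.png

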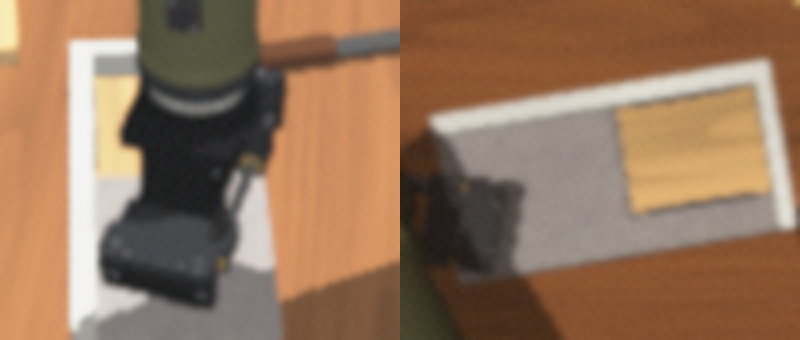

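The blank fills the pocket in both views (top view about (318,198)). On to the lever.

Call:
arm_command --motion '[{"hand": 0.05, "x": -0.074, "y": -0.176, "z": -0.008, "rx": 0, "ry": 0, "rz": 0}, {"hand": 0.05, "x": -0.074, "y": -0.176, "z": -0.008, "rx": 0, "ry": 0, "rz": 0}, {"hand": 0.05, "x": -0.074, "y": -0.176, "z": -0.008, "rx": 0, "ry": 0, "rz": 0}, {"hand": 0.05, "x": -0.074, "y": -0.176, "z": -0.008, "rx": 0, "ry": 0, "rz": 0}, {"hand": 0.05, "x": -0.074, "y": -0.176, "z": -0.008, "rx": 0, "ry": 0, "rz": 0}, {"hand": 0.05, "x": -0.074, "y": -0.176, "z": -0.008, "rx": 0, "ry": 0, "rz": 0}]'

```text
time: 15.6
eef_pos: [0.4557, 0.364, 0.1603]
tool_rot: [0.995, -0.096, -0.001, 0.001]
contact_force: [-0.1, -0.4, 0.1]
grip_width: 0.05
grip_force: 0.0
```

Run:
```python
from h import *
from plant import robot
go(robot.get_obs(),455.3,365,97,-11.2)
S=robot.grab_frame("side");T=robot.grab_frame("top")
b=blob(S,(285,182,350,230),(16,50,170),(35,120,255));r=rect(ray(S,b,.029));P=np.array(r[0])-[538.7,18]
print(r,P@np.array([[np.cos(a),-np.sin(a)],[np.sin(a),np.cos(a)]]))
b=blob(T,(285,182,350,230),(14,60,120),(30,170,255));r=rect(ray(T,b,.029));P=np.array(r[0])-[538.7,18]
print(r,P@np.array([[np.cos(a),-np.sin(a)],[np.sin(a),np.cos(a)]]))
```

```text
t 15.6 pos [455.7 364.  160.3] head -11.0 F [-0.1 -0.4  0.1] w 0.05 -> xyz [-0.0005 -0.0011  0.0633] rz 0.2
[array([573.9, -66. ]), array([ 58.1, 123.6]), np.float64(9.1)] [ 21.62613453 -88.47231378]
[array([552.7, -60.2]), array([104.4, 134.7]), np.float64(8.5)] [  1.5944616  -79.42731075]
```

Call:
arm_command --motion '[{"hand": 0.05, "x": 0, "y": -0.001, "z": 0.03, "rx": 0, "ry": 0, "rz": 0}, {"hand": 0.05, "x": 0, "y": -0.001, "z": 0.063, "rx": 0, "ry": 0, "rz": 0}, {"hand": 0.05, "x": 0, "y": -0.001, "z": 0.063, "rx": 0, "ry": 0, "rz": 0}, {"hand": 0.015, "x": 0, "y": -0.001, "z": 0.063, "rx": 0, "ry": 0, "rz": 0}, {"hand": 0.015, "x": 0, "y": -0.001, "z": 0.063, "rx": 0, "ry": 0, "rz": 0}, {"hand": 0.015, "x": 0, "y": -0.001, "z": 0.063, "rx": 0, "ry": 0, "rz": 0}, {"hand": 0.015, "x": 0, "y": -0.001, "z": 0.063, "rx": 0, "ry": 0, "rz": 0}, {"hand": 0.015, "x": 0, "y": -0.001, "z": 0.063, "rx": 0, "ry": 0, "rz": 0}]'

```text
time: 16.5
eef_pos: [0.4574, 0.3656, 0.0994]
tool_rot: [0.995, -0.097, 0.001, -0.001]
contact_force: [-0.7, -1.5, 2.5]
grip_width: 0.0201
grip_force: 30.0
```

Run:
```python
from h import *
from plant import robot
o=robot.get_obs();go(o,455.3,365,97,-11.2)
p=np.array([548.5,346.5]);e=o["eef_pos"][:2]*1000;r=np.linalg.norm(e-p);t0=np.degrees(np.arctan2(*(e-p)[::-1]));print(r,t0)
for t in np.linspace(t0,141.6,6)[1:]:
    c=p+r*np.array([np.cos(np.radians(t)),np.sin(np.radians(t))]);go(o,*c,97,t-180)
```

```text
t 16.5 pos [457.4 365.6  99.4] head -11.18 F [-0.7 -1.5  2.5] w 0.0201 -> xyz [-0.002   0.001   0.0024] rz 0.02
93.0500072409676 168.17914332644244
t 16.5 pos [457.4 365.6  99.4] head -11.18 F [-0.7 -1.5  2.5] w 0.0201 -> xyz [ 0.0005 -0.0086  0.0024] rz 5.95
t 16.5 pos [457.4 365.6  99.4] head -11.18 F [-0.7 -1.5  2.5] w 0.0201 -> xyz [ 0.0018 -0.0171  0.0024] rz 11.27
t 16.5 pos [457.4 365.6  99.4] head -11.18 F [-0.7 -1.5  2.5] w 0.0201 -> xyz [ 0.0039 -0.0255  0.0024] rz 16.58
t 16.5 pos [457.4 365.6  99.4] head -11.18 F [-0.7 -1.5  2.5] w 0.0201 -> xyz [ 0.0067 -0.0337  0.0024] rz 21.9
t 16.5 pos [457.4 365.6  99.4] head -11.18 F [-0.7 -1.5  2.5] w 0.0201 -> xyz [ 0.0103 -0.0415  0.0024] rz 27.22
```

Call:
arm_command --motion '[{"hand": 0.015, "x": 0.0005, "y": -0.0086, "z": 0, "rx": 0, "ry": 0, "rz": 5.5}, {"hand": 0.015, "x": 0.0018, "y": -0.0171, "z": 0, "rx": 0, "ry": 0, "rz": 11}, {"hand": 0.015, "x": 0.004, "y": -0.0255, "z": 0, "rx": 0, "ry": 0, "rz": 16.3}, {"hand": 0.015, "x": 0.007, "y": -0.0337, "z": 0, "rx": 0, "ry": 0, "rz": 21.6}, {"hand": 0.015, "x": 0.0103, "y": -0.0415, "z": 0, "rx": 0, "ry": 0, "rz": 27}, {"hand": 0.015, "x": 0.0103, "y": -0.0415, "z": 0, "rx": 0, "ry": 0, "rz": 27}, {"hand": 0.015, "x": 0.0103, "y": -0.0415, "z": 0, "rx": 0, "ry": 0, "rz": 27}]'

```text
time: 17.2
eef_pos: [0.4748, 0.4018, 0.097]
tool_rot: [0.946, -0.324, -0.001, 0.002]
contact_force: [4.6, -4.0, -39.2]
grip_width: 0.0198
grip_force: 30.0
```

Call:
arm_command --motion '[{"hand": 0.05, "x": 0, "y": 0, "z": 0, "rx": 0, "ry": 0, "rz": 0}, {"hand": 0.05, "x": 0, "y": 0, "z": 0, "rx": 0, "ry": 0, "rz": 0}, {"hand": 0.05, "x": 0, "y": 0, "z": 0, "rx": 0, "ry": 0, "rz": 0}, {"hand": 0.05, "x": 0, "y": 0, "z": 0, "rx": 0, "ry": 0, "rz": 0}, {"hand": 0.05, "x": 0, "y": 0, "z": -0.03, "rx": 0, "ry": 0, "rz": 0}, {"hand": 0.05, "x": 0, "y": 0, "z": -0.07, "rx": 0, "ry": 0, "rz": 0}, {"hand": 0.05, "x": 0, "y": 0, "z": -0.12, "rx": 0, "ry": 0, "rz": 0}, {"hand": 0.05, "x": 0, "y": 0, "z": -0.12, "rx": 0, "ry": 0, "rz": 0}]'

```text
time: 18.0
eef_pos: [0.4794, 0.403, 0.2226]
tool_rot: [0.946, -0.324, 0.0, -0.003]
contact_force: [0.7, -0.4, 0.9]
grip_width: 0.0497
grip_force: 0.0
```

```bash
python3 -c "
from h import *
from plant import robot
o=robot.get_obs();go(o,500,60,230,-30)"
```

```text
t 18.0 pos [479.4 403.  222.6] head -37.82 F [ 0.7 -0.4  0.9] w 0.0497 -> xyz [ 0.2266  0.2582 -0.0091] rz -7.82
```

Call:
arm_command --motion '[{"hand": 0.05, "x": 0.3, "y": 0.36, "z": -0.01, "rx": 0, "ry": 0, "rz": 0}, {"hand": 0.05, "x": 0.3, "y": 0.36, "z": -0.01, "rx": 0, "ry": 0, "rz": 0}, {"hand": 0.05, "x": 0.3, "y": 0.36, "z": -0.01, "rx": 0, "ry": 0, "rz": 0}, {"hand": 0.05, "x": 0.3, "y": 0.36, "z": -0.01, "rx": 0, "ry": 0, "rz": 0}, {"hand": 0.05, "x": 0.3, "y": 0.36, "z": -0.01, "rx": 0, "ry": 0, "rz": 0}, {"hand": 0.05, "x": 0.3, "y": 0.36, "z": -0.01, "rx": 0, "ry": 0, "rz": 0}, {"hand": 0.05, "x": 0.3, "y": 0.36, "z": -0.01, "rx": 0, "ry": 0, "rz": 0}, {"hand": 0.05, "x": 0.3, "y": 0.36, "z": -0.01, "rx": 0, "ry": 0, "rz": 0}]'

```text
time: 18.8
eef_pos: [0.4895, 0.0001, 0.2261]
tool_rot: [0.946, -0.323, -0.001, 0.0]
contact_force: [0.6, -0.7, -0.8]
grip_width: 0.0502
grip_force: 0.0
```

Call:
arm_command --motion '[{"hand": 0.05, "x": 0.24, "y": 0.25, "z": 0, "rx": 0, "ry": 0, "rz": 0}, {"hand": 0.05, "x": 0.24, "y": 0.25, "z": 0, "rx": 0, "ry": 0, "rz": 0}, {"hand": 0.05, "x": 0.24, "y": 0.25, "z": 0, "rx": 0, "ry": 0, "rz": 0}, {"hand": 0.05, "x": 0.24, "y": 0.25, "z": 0, "rx": 0, "ry": 0, "rz": 0}, {"hand": 0.05, "x": 0.24, "y": 0.25, "z": 0, "rx": 0, "ry": 0, "rz": 0}, {"hand": 0.05, "x": 0.24, "y": 0.25, "z": 0, "rx": 0, "ry": 0, "rz": 0}, {"hand": 0.05, "x": 0.24, "y": 0.25, "z": 0, "rx": 0, "ry": 0, "rz": 0}, {"hand": 0.05, "x": 0.24, "y": 0.25, "z": 0, "rx": 0, "ry": 0, "rz": 0}]'

```text
time: 19.6
eef_pos: [0.521, -0.3531, 0.2255]
tool_rot: [0.944, -0.331, -0.002, 0.005]
contact_force: [-1.2, -0.2, 0.2]
grip_width: 0.05
grip_force: 0.0
```

```bash
cat > lv.py <<'E'
from h import *
from plant import robot
o=robot.get_obs();go(o,457,365,97,-30)
S=robot.grab_frame("side");T=robot.grab_frame("top");pickle.dump({"top":T,"side":S},open("f2.pkl","wb"))
r=lambda x:cv2.resize(x,(400,300),interpolation=2)
cv2.imwrite('pics/fin.png',np.vstack([np.hstack([r(S['img'][180:270,270:390]),r(T['img'][165:255,240:360])]),np.hstack([r(S['img'][280:355,260:360]),r(T['img'][180:243,175:259])])])[:,:,::-1])
M=np.array([[np.cos(a),-np.sin(a)],[np.sin(a),np.cos(a)]])
for f,lo,hi in((S,(16,50,170),(35,120,255)),(T,(14,60,120),(30,170,255))):
    b=blob(f,(285,180,350,245),lo,hi);q=rect(ray(f,b,.029));print("blank",q,(np.array(q[0])-[538.7,18])@M)
# lever: change vs f0 gives new lever pixels
d=pickle.load(open("f0.pkl","rb"))
for n,f,(x0,y0,x1,y1) in(("T",T,(170,200,210,240)),("S",S,(300,295,350,345))):
    A=cv2.cvtColor(f["img"],cv2.COLOR_RGB2HSV)
    w=(A[...,1]<60)&(A[...,2]>(125 if n=="T" else 180));v,u=np.nonzero(w[y0:y1,x0:x1])
    P=ray(f,np.c_[u+x0,v+y0],.097)*1000; rr=np.linalg.norm(P[:,:2]-[548.5,346.5],axis=1)
    th=np.degrees(np.arctan2(P[:,1]-346.5,P[:,0]-548.5));k=(rr>60)&(rr<112)&(th>115)&(th<170);Q=P[k,:2]
    L=cv2.fitLine(Q.astype(np.float32),cv2.DIST_HUBER,0,.01,.01).ravel();print(n,k.sum(),"dir",np.degrees(np.arctan2(abs(L[1]),-abs(L[0]))),"mean",Q.mean(0),"bearing",np.median(th[k]))
E
python3 lv.py
```

```text
t 19.6 pos [ 521.  -353.1  225.5] head -38.63 F [-1.2 -0.2  0.2] w 0.05 -> xyz [-0.4981 -0.5224  0.1236] rz -8.63
blank [array([553.6, -70.5]), array([ 99.8, 123.8]), np.float64(9.0)] [  0.87210612 -89.74129167]
blank [array([552.3, -60.3]), array([104.4, 134.4]), np.float64(8.9)] [  1.18374282 -79.46350579]
T 77 dir 142.1228 mean [480.04174738 398.29797668] bearing 142.99069170602704
S 156 dir 142.53058 mean [479.90203756 398.9675444 ] bearing 142.6867026648373
```

View pics/fin.png

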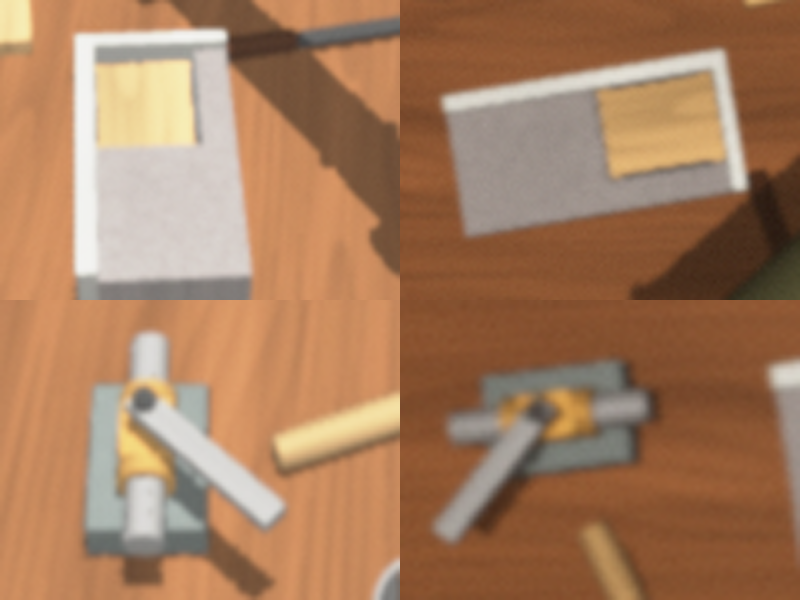

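The blank sits below deck level in the pocket, with straight edges parallel to it. Its front edge is hidden by the deck lip, as expected 16 mm down. The lever bearing is about 142.3°, against a target of 135° plus the manifold yaw, so I'll refine that yaw.

Run:
```python
from h import *
d=pickle.load(open("f2.pkl","rb"))
# base block edges: top view far edge/near edge via gray mask; pipe ends via brightness
T,S=d["top"],d["side"]
def up(f,win,k=6):
    x0,y0,x1,y1=win;return cv2.cvtColor(cv2.resize(f["img"][y0:y1,x0:x1],None,fx=k,fy=k,interpolation=2),cv2.COLOR_RGB2HSV)
def mask(f,win,s,v,k=6):
    A=up(f,win,k);m=((A[...,1]<s)&(A[...,2]>v)).astype(np.uint8)
    c=max(cv2.findContours(m,cv2.RETR_EXTERNAL,cv2.CHAIN_APPROX_NONE)[0],key=cv2.contourArea)
    w=np.zeros_like(m);cv2.drawContours(w,[c],-1,1,-1);v_,u_=np.nonzero(w);return np.c_[(u_+.5)/k-.5+win[0],(v_+.5)/k-.5+win[1]]
for n,f,wins,s,v in(("T",T,[(183,201,192,213),(219,194,231,210)],70,105),("S",S,[(290,285,304,300),(288,322,304,345)],60,190)):
    P=[ray(f,mask(f,w,s,v),.058)[:,:2]*1000 for w in wins]
    c=[p.mean(0) for p in P];dv=c[0]-c[1]
    print(n,[len(p) for p in P],np.round(c,1).tolist(),"yaw",np.degrees(np.arctan2(-dv[0],dv[1]))%180)
# base: side-view right & left bottom edges, far edge in top
A=cv2.cvtColor(T["img"],cv2.COLOR_RGB2HSV)
pts=[]
for u in range(194,220):
    col=A[185:206,u,1].astype(int); i=np.argmax(col<90); 
    if i: pts.append((u,185+i-1+(col[i-1]-90)/(col[i-1]-col[i]+1e-6)))
P=ray(T,pts,.036)*1000;L=cv2.fitLine(P[:,:2].astype(np.float32),cv2.DIST_HUBER,0,.01,.01).ravel();print("far edge yaw",np.degrees(np.arctan2(-L[0],L[1]))%180,np.round(pts[::5],1).tolist())
A=cv2.cvtColor(S["img"],cv2.COLOR_RGB2HSV);pts=[]
for v in range(303,340):
    r=A[v,270:292,1].astype(int);i=np.argmax(r<60)
    if i: pts.append((270+i-1+(r[i-1]-60)/(r[i-1]-r[i]+1e-6),v))
P=ray(S,pts,.036)*1000;L=cv2.fitLine(P[:,:2].astype(np.float32),cv2.DIST_HUBER,0,.01,.01).ravel();print("S far edge yaw",np.degrees(np.arctan2(-L[0],L[1]))%180,len(pts))
```

```text
T [1420, 2601] [[541.6, 409.5], [555.6, 289.5]] yaw 6.614209661321013
S [2909, 3506] [[556.3, 284.5], [543.5, 395.2]] yaw 6.622487962472405
far edge yaw 6.601181 [[194.0, 195.1], [199.0, 194.6], [204.0, 193.9], [209.0, 193.3], [214.0, 192.7], [219.0, 192.1]]
S far edge yaw 6.5108795 37
```

The manifold yaw is 6.6° on four measures. The lever is therefore at about 44.3°, within a degree of half open. The arm is clear of everything, so I'll hand in.

```bash
python3 -c "
from plant import robot
print(robot.finish_job())"
```

```text
the job is handed in; nothing more can be done
None
```

I handed the job in after about 20 s of robot time: the offcut stands in the larger tray, the blank measures as seated level on the pocket floor, and the valve lever is at about 44°, within a degree of half open; I kept clear of the other things but didn't re-measure them.

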